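# Unload the spent cartridge from a desktop printer

### The job

Slide the printer's transport lock fully out to its end stop, then press the button catch on the cover and keep hold of the sprung cover as it comes up, so that it eases open rather than flying up, until it stands fully open. Then lift the cartridge out by its grip fin and set it down flat, fin up, inside the shallow cardboard carton, lowering it all the way to the bottom before letting go. Leave the mug, bottle and stapler where they are.

Things in the scene. Friction and masses are not known exactly. Their poses are not given: they have to be found in the camera images.
- printer: White desktop printer fixed to the desk, 220 deep (x) x 360 wide (y) x 150 mm high. Origin: centre of its underside; -x is its front (towards the robot), +y its left side seen from the robot, z up. A bay 135 x 250 mm, 70 mm deep, under the cover holds the cartridge; its centre is 2 mm behind the printer's centre.
- lock_grip (a point): Top of the transport lock's dark upright grip, 26 (x) x 18 (y) mm, standing 38 mm above the printer's top deck, in front of the cover. Point: centre of its top face. It slides along the printer's +y (outwards, off the cover's corner); a flat steel tongue 17 mm above the deck reaches from it back over the cover and blocks it until the grip is out. Sliding takes about 2 N.
- lock (a joint): Travel of the transport lock in m along the printer's +y: starts between 0 and 0.015 (locked), 0.060 is the end stop (released).
- catch_top (a point): Centre of the top face of the cover's push button, 24 (x) x 44 (y) mm, grey, in the middle of the cover 22 mm from its front edge; it stands 9 mm above the cover. Its z axis is the cover's outward normal. It moves with the cover.
- catch (a joint): How far the button is pressed into the cover, 0 to 0.006 m; springs back; the latch lets go from about 0.004. Fully down takes about 3 N. Once the latch lets go the cover pushes up on the finger on the button with about 4 N.
- cover_hinge (a point): Middle of the cover's hinge line, at the rear (+x side of the printer) 150 mm above the desk, on the cover's underside; the hinge runs along the printer's y. The cover is a grey panel 155 (from hinge to front edge) x 270 x 12 mm; the button's centre is 133 mm from the hinge, its unpressed top 21 mm above the cover's underside (15 mm pressed).
- cover (a joint): Opening angle of the cover in rad: 0 shut, 1.75 its end stop, leaning a little back past upright, where the spring keeps it. A spring drives it up, strongly at first and weakly near the end: let go when shut it flies up at over 5 rad/s; let go beyond 1.2 rad it drifts open at under 3 rad/s.
- cartridge_mid (a point): Centre of the black cartridge, half-way up (33 mm above its underside). Body 82 (x) x 216 (y) x 34 mm high, 0.35 to 0.65 kg, lying level in the bay, its underside 80 mm above the desk. A grip fin in the middle of its top, 46 (x) x 22 (y) mm, rises from 34 to 67 mm above its underside: pinch it across y. Axes as the printer's at the start, z up.
- carton_in (a point): Centre of the inner floor (5 mm above the desk) of the shallow open carton of brown cardboard, outside 140 (x) x 280 (y) x 45 mm high, walls 5 mm, fixed to the desk; x across it, y along it.
- mug: White mug, 80 mm across, 90 mm high. Bystander. Origin: centre of its underside.
- cleaner: White bottle, 56 mm across, 130 mm high. Bystander. Origin: centre of its underside.
- stapler: Black and grey stapler, 130 x 34 x 52 mm. Bystander. Origin: centre of its underside.

How it is judged (in metres and radians):
On the way, in this order (a step that is already met when the one before it is completed fails the run):
1. the transport lock is slid out to its end stop, the cover still shut (value of joint lock above 0.055 m and value of joint cover below 0.1 rad), for 0.2 s.
2. the cover stands fully open (value of joint cover above 1.6 rad), for 0.2 s.
3. the cartridge is lifted clear of the printer (z of cartridge_mid in the frame of printer above 0.185 m), for 0.1 s.
4. the cartridge is down in the carton, less than 12 mm above its floor, while still between the fingers (z of cartridge_mid in the frame of carton_in below 0.045 m and distance between the grasp point and cartridge_mid below 0.05 m and x of cartridge_mid in the frame of carton_in between -0.032 and 0.032 m and y of cartridge_mid in the frame of carton_in between -0.037 and 0.037 m), for 0.1 s.
At the end, for the whole second after the job is handed in: The lock is out (within 5 mm of its end stop), the cover open beyond 1.6 rad, and the cartridge lies flat (within 0.12 rad), fin up, on the carton's floor (within 8 mm), its centre within the carton's walls (32 mm across, 37 mm along of the carton's centre) (value of joint lock above 0.055 m and value of joint cover above 1.6 rad and z of cartridge_mid in the frame of carton_in between 0.025 and 0.041 m and angle between cartridge_mid's own z axis and vertical below 0.12 rad and x of cartridge_mid in the frame of carton_in between -0.032 and 0.032 m and y of cartridge_mid in the frame of carton_in between -0.037 and 0.037 m); the robot touches nothing.
It fails at once if the cover flies open (faster than 3.5 rad/s) (velocity of joint cover above 3.5 rad/s).
It fails at once if the mug is moved by more than 30 mm (distance of mug from where it was at the start of the episode above 0.03 m).
It fails at once if the bottle is moved by more than 30 mm (distance of cleaner from where it was at the start of the episode above 0.03 m).
It fails at once if the stapler is moved by more than 30 mm (distance of stapler from where it was at the start of the episode above 0.03 m).
It also fails if it takes over 72 s, if anything falls off the work surface, if the arm or the gripper's body presses on something with over 40 N, if the wrist force passes 120 N, or if a joint passes its speed limit or range.

### The arm

A 6-joint arm with a two-finger parallel gripper is mounted at the origin on the work surface. World frame = base frame: x ahead of the robot, y to its left, z up, the work surface at z = 0. Lengths are in m, angles in degrees, forces in N, time in s.
With the tool pointing down it reaches from about 0.325 to 0.775 m from the base axis. Payload 5.5 kg.
Tool frame: the origin (TCP) lies at the centre of the arm's flange, where the gripper is bolted on; the fingertips stand 182 mm ahead of it and the grasp point (between the pads) lies 163 mm ahead of it; z points along the fingers, y is the direction in which the jaws open and shut (so a half turn about z gives the same grasp; the last joint's range is limited). The gripper opens to 88 mm and grips with 3 to 60 N. Pads are 20 mm wide; open, the fingers measure 115 mm over their backs; the gripper's body (75 mm by 178 mm) begins 61 mm behind the grasp point.
Start: joints at [-67.706, 5.22, 70.514, -0, 104.267, -3.249], TCP at [0.259, -0.541, 0.405] pointing down, gripper open.
Joint ranges: [-164.24, 164.24], [-49.07, 125.15], [9.68, 141.18], [-86.29, 266.29], [3.28, 154.24], [-151.56, 151.56]. Speed limits (degrees/s): [147.25, 147.25, 172.46, 180, 180, 180].

### API

Orientations are given as [roll, pitch, yaw] about the fixed x, y, z axes, in that order (R = Rz(yaw) Ry(pitch) Rx(roll)).
In Python, from station import r gives the robot as it stands. The module is installed in compiled form; this text tells all that it offers. Calls block until the motion is done:
- r.reach(position, orientation): joint-space move of the TCP to a pose.
- r.servo_line(position, rotation=None, speed=0.15): straight line of the TCP; rotation=None keeps the orientation; speed is the mean speed in m/s.
- r.move_joints(angles): joint-space move.
- r.let_go() and r.grab(squeeze=None): open the fingers fully, or close them until they stop; squeeze is the grip in N (None keeps the last).
- r.wait(seconds).
- r.inverse_kinematics(position, orientation): joint angles nearest the present ones, or None.
- r.sense(): the state.
- r.snapshot(name): name is "scene" or "top" or "wrist"; returns a dict with "frame" (480x640x3 uint8, red, green, blue), "fx", "fy", "cx", "cy" (pixels), "R" (3x3) and "t" (3): a world point X has camera coordinates R X + t. Camera axes: x right, y down, z forward; pixel columns grow to the right and rows downward; lengths in m; the calibration is good to about 2 mm. A picture is of the moment at which its call begins. There is no depth.
A pose or a line that the arm cannot do raises r.IKError and nothing moves.
- r.hand_in(): hands the job in, once; it reports no verdict.
The state is a dict: "clock": time; "joints": joint angles; "joint_vel": joint speeds; "joint_torque": joint torques, N m; "tcp_pos": TCP position; "orientation": TCP orientation; "contact_force": force on the tool from outside, world axes, zero at the start; "torque": the same for the moment, N m; "opening": finger opening in m.
Only numpy, scipy, OpenCV 4.12 (cv2) and the standard library are available. Lean on these libraries where they do the work, as an engineer would, in place of code of your own. Each camera call takes 0.05 s, during which the arm holds its last target.

## Working session

There is one attempt and no reset: what is moved stays moved. The work goes in short steps, each a Python script; the robot and the scene stay as the last script left them, time stands still between calls to the robot, and variables do not carry over. Pictures are saved under pics/ and viewed, and the job is handed in when it is done.

```bash
mkdir -p pics; python3 - <<'E'
from station import r
import cv2,numpy as np,pickle
d={}
for n in("scene","top","wrist"):
    s=r.snapshot(n);d[n]=s
    cv2.imwrite(f"pics/{n}0.png",s["frame"][:,:,::-1])
    print(n,s["fx"],s["fy"],s["cx"],s["cy"],np.round(s["R"],4).tolist(),np.round(s["t"],4).tolist())
pickle.dump(d,open("s0.pkl","wb"))
print(r.sense())
E
```

```text
scene 616.0074619956805 616.0074619956805 323.15387025833536 240.12682931190403 [[0.7456, 0.6663, 0.0136], [0.55, -0.6038, -0.577], [-0.3763, 0.4377, -0.8166]] [-0.493, -0.2381, 1.4247]
top 537.7584664846644 537.7584664846644 321.39464288562743 238.86026596917378 [[0.013, -0.9997, 0.0206], [-0.9856, -0.0163, -0.1684], [0.1687, -0.0181, -0.9855]] [0.0177, 0.6201, 1.1842]
wrist 399.0006732058135 399.0006732058135 317.16182237174615 239.92554119758387 [[0.4312, -0.9022, -0.0019], [-0.875, -0.4187, 0.2432], [-0.2202, -0.1032, -0.97]] [-0.5988, -0.0299, 0.3901]
{'clock': 0.15, 'joints': array([-6.77069651e+01,  5.25397529e+00,  7.05657465e+01, -3.38067371e-04,
        1.04266338e+02, -3.24996395e+00]), 'joint_vel': array([-0.06090627, -0.1030998 , -0.28959512, -0.00463601,  0.03732113,
       -0.0756514 ]), 'joint_torque': array([ 2.50228251e-03, -4.47044957e+01, -4.06907129e+01,  6.98824134e-02,
        2.74826941e-02, -1.30234148e-04]), 'tcp_pos': array([ 0.25871814, -0.54141253,  0.40376111]), 'orientation': array([-1.79914060e+02, -4.55165452e-03,  2.55429124e+01]), 'contact_force': array([ 0.62497243,  0.06249025, -0.7319229 ]), 'torque': array([0.01932568, 0.01905472, 0.02192092]), 'opening': 0.08792552900319626}
```

View pics/scene0.png

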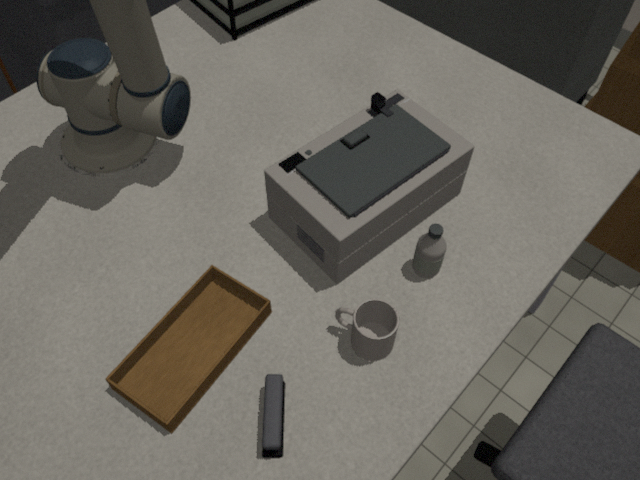

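View pics/top0.png

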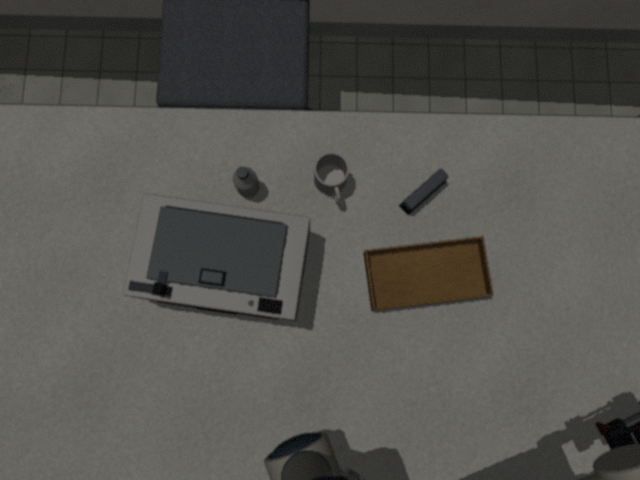

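The scene view shows the printer at about (370,190) with its lock at (378,103), the carton at (190,345), the mug at (373,330), the bottle at (430,250) and the stapler at (273,415). In the top view the cover spans (148..287, 207..295) and the carton is at (428,273). I'll zoom in next.

```bash
python3 - <<'E'
import cv2,pickle,numpy as np
d=pickle.load(open("s0.pkl","rb"))
def g(f):return np.clip(255*(f[:,:,::-1]/255.)**.6,0,255).astype('uint8')
f=g(d["top"]["frame"])[185:330,115:325];cv2.imwrite("pics/ztop.png",cv2.resize(f,None,fx=3.8,fy=3.8,interpolation=cv2.INTER_CUBIC))
f=g(d["scene"]["frame"])[80:290,255:485];cv2.imwrite("pics/zscene.png",cv2.resize(f,None,fx=2.8,fy=2.8,interpolation=cv2.INTER_CUBIC))
E
```

```text
(no output)
```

View pics/ztop.png

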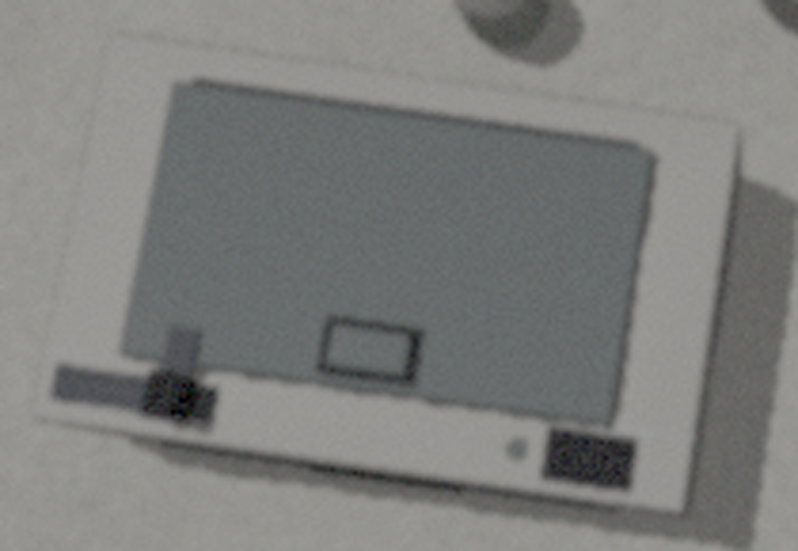

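View pics/zscene.png

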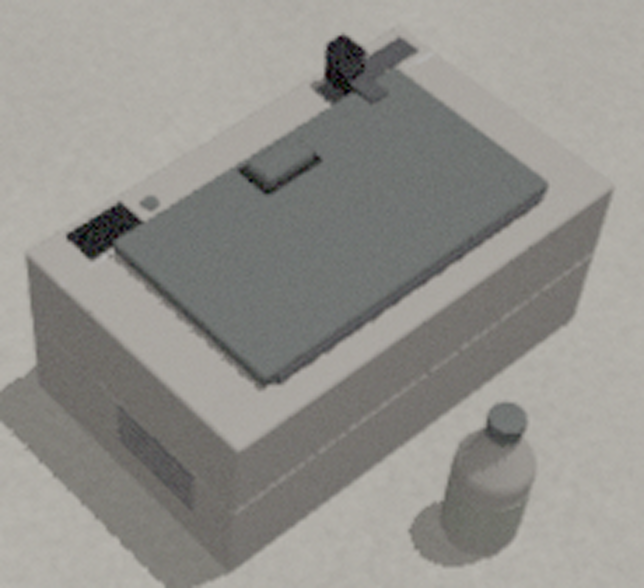

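```bash
cat > h.py <<'E'
import numpy as np,cv2
def ray(s,uv,z):
    R=np.array(s["R"]);t=np.array(s["t"]);C=-R.T@t
    d=R.T@np.array([(uv[0]-s["cx"])/s["fx"],(uv[1]-s["cy"])/s["fy"],1])
    return C+d*(z-C[2])/d[2]
def proj(s,X):
    p=np.array(s["R"])@X+np.array(s["t"]);return np.array([s["fx"]*p[0]/p[2]+s["cx"],s["fy"]*p[1]/p[2]+s["cy"]])
def fit2(A,B):
    A=np.array(A);B=np.array(B)[:,:2];a=A-A.mean(0);b=B-B.mean(0)
    th=np.arctan2((a[:,0]*b[:,1]-a[:,1]*b[:,0]).sum(),(a*b).sum())
    R=np.array([[np.cos(th),-np.sin(th)],[np.sin(th),np.cos(th)]]);c=B.mean(0)-R@A.mean(0)
    return th,c,np.linalg.norm(A@R.T+c-B,axis=1)
E
python3 - <<'E'
import pickle
from h import *
d=pickle.load(open("s0.pkl","rb"))
T=lambda p:ray(d["top"],(p[0]/3.8+115-.37,p[1]/3.8+185-.37),p[2])
S=lambda p:ray(d["scene"],(p[0]/2.8+255-.32,p[1]/2.8+80-.32),p[2])
M=[(.11,.18),(.11,-.18),(-.11,-.18),(-.11,.18)]
t=[T((*p,.15)) for p in[(108,35),(740,125),(687,513),(40,415)]]
s=[S((*p,.15)) for p in[(612,187),(235,450),(30,255),(390,28)]]
for n,x in(("top",t),("scene",s),("both",None)):
    A,B=(M,x) if x is not None else (M+M,t+s)
    th,c,e=fit2(A,B);print(n,np.degrees(th),c,np.round(e,4))
R=np.array([[np.cos(th),-np.sin(th)],[np.sin(th),np.cos(th)]])
L=lambda X:np.round(R.T@(X[:2]-c),4)
print("cover T",[L(T((*p,.162))) for p in[(178,82),(655,152),(612,425),(125,355)]])
print("cover S",[L(S((*p,.162))) for p in[(546,185),(262,382),(117,242),(393,72)]])
print("btn T",L(T((372,348,.171))),"S",L(S((286,160,.171))))
print("grip top T",L(T((168,392,.188))),"S",L(S((345,46,.188))))
# carton
f=d["top"]["frame"];h=cv2.cvtColor(f,cv2.COLOR_RGB2HSV)
m=cv2.inRange(h,(5,90,30),(25,255,255));k,lab,st,_=cv2.connectedComponentsWithStats(m)
for n in("top","scene"):
    f=d[n]["frame"];h=cv2.cvtColor(f,cv2.COLOR_RGB2HSV)
    m=cv2.inRange(h,(5,90,30),(25,255,255))
    if n=="scene": m[:,400:]=0; m[:240]=0
    cs=max(cv2.findContours(m,0,1)[0],key=cv2.contourArea);print(n,cv2.minAreaRect(cs),cv2.approxPolyDP(cv2.convexHull(cs),5,True)[:,0].tolist())
f=np.clip(255*(d["top"]["frame"][225:320,355:500,::-1]/255.)**.6,0,255).astype('uint8');cv2.imwrite("pics/cart.png",cv2.resize(f,None,fx=5.5,fy=5.5,interpolation=2))
E
```

```text
top -7.18587719840912 [0.56441341 0.24428687] [0.0021 0.0037 0.0009 0.0057]
scene -7.12614461507033 [0.56540816 0.24080671] [0.0031 0.0053 0.007  0.0055]
both -7.156171948107227 [0.56491079 0.24254679] [0.0035 0.0055 0.0024 0.0041 0.0047 0.0038 0.0064 0.0072]
cover T [array([0.084 , 0.1349]), array([ 0.0823, -0.1318]), array([-0.0695, -0.1311]), array([-0.0687,  0.1348])]
cover S [array([0.0851, 0.1308]), array([ 0.0843, -0.1361]), array([-0.0672, -0.1304]), array([-0.0647,  0.13  ])]
btn T [-0.0471  0.0021] S [-0.0435  0.0026]
grip top T [-0.0862  0.1007] S [-0.0879  0.1004]
top ((428.0691223144531, 272.9813232421875), (60.58828353881836, 122.29071044921875), 83.0189437866211) [[482, 237], [490, 295], [372, 309], [365, 251]]
scene ((189.52679443359375, 343.61029052734375), (85.23017883300781, 167.64508056640625), 39.47246170043945) [[213, 266], [266, 298], [270, 312], [171, 432], [106, 378]]
```

View pics/cart.png

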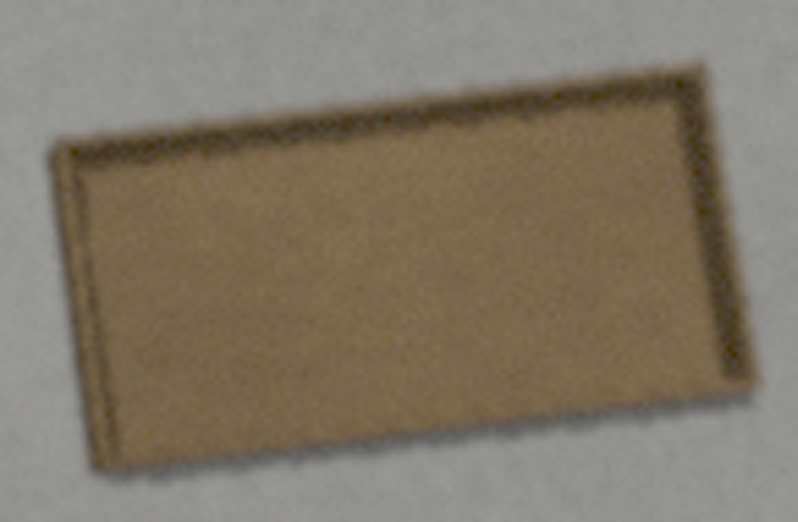

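Top view: the carton's rim corners in the crop are (55,142), (705,68), (755,385) and (95,470). I'll compute the carton pose, then hover by the printer and refine with the wrist camera.

```bash
cat >> h.py <<'E'
YAW=-7.15
C=np.array([.565,.2435])
def P2W(x,y,z,c=None,yaw=None):
    c=C if c is None else c; a=np.radians(YAW if yaw is None else yaw)
    return np.array([c[0]+x*np.cos(a)-y*np.sin(a),c[1]+x*np.sin(a)+y*np.cos(a),z])
E
python3 - <<'E'
import pickle
from h import *
d=pickle.load(open("s0.pkl","rb"))
M=[(.07,.14),(.07,-.14),(-.07,-.14),(-.07,.14)]
t=[ray(d["top"],(p[0]/5.5+355-.4,p[1]/5.5+225-.4),.045) for p in[(55,142),(705,68),(755,385),(95,470)]]
th,c,e=fit2(M,t);print("carton T",np.degrees(th),c,e)
# scene: back-left, ., back-right ...
s=[ray(d["scene"],p,.045) for p in[(270,300),(171,424),(107,378),(213,267)]]
th,c,e=fit2(M,s);print("carton S",np.degrees(th),c,e)
from station import r
from h import *
p=P2W(-.06,.03,.52)
for yaw in(YAW,YAW+180):
    print(yaw,r.inverse_kinematics(p,[180,0,yaw]))
q=r.reach(p,[180,0,YAW])
s=r.snapshot("wrist");pickle.dump(s,open("w1.pkl","wb"))
cv2.imwrite("pics/w1.png",s["frame"][:,:,::-1]);x=r.sense();print(x["clock"],x["tcp_pos"],x["orientation"],x["contact_force"])
E
```

```text
carton T 7.568728332928638 [ 0.54622435 -0.21934008] [0.00251873 0.00228176 0.00369413 0.00088644]
carton S 8.206594276642848 [ 0.55085178 -0.22157819] [0.00395773 0.00375306 0.00328006 0.00632618]
-7.15 [ 2.55168345e+01  5.61815576e+00  5.82137469e+01 -2.54444375e-14
  1.16168097e+02  1.22666835e+02]
172.85 [ 25.51683451   5.61815576  58.21374687   0.         116.16809737
 -57.33316549]
3.2417 [0.50953924 0.28019028 0.51987556] [ 1.79988453e+02  5.77065270e-03 -7.20632907e+00] [-0.22350179 -0.02352691  0.51052863]
```

View pics/w1.png

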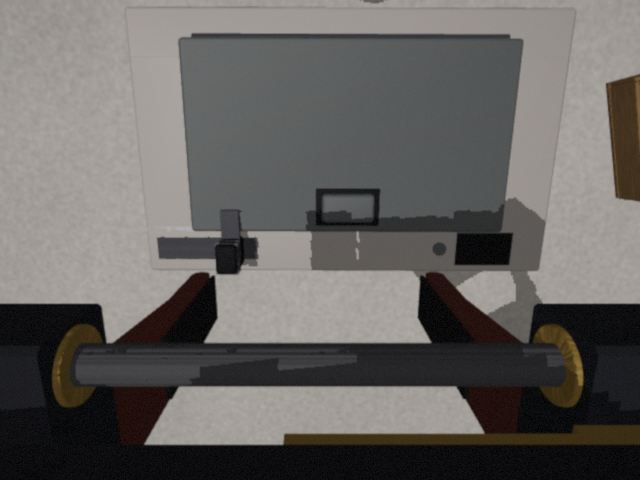

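Wrist view: deck corners are (125,8), (573,10), (540,270) and (152,270). The cover front edge runs (193,231) to (503,231), the button is around (347,207), and the grip top is around (228,258).

```bash
python3 - <<'E'
import pickle
from h import *
s=pickle.load(open("w1.pkl","rb"))
M=[(.11,.18),(.11,-.18),(-.11,-.18),(-.11,.18)]
w=[ray(s,p,.15) for p in[(125,8),(574,10),(541,270),(152,270)]]
th,c,e=fit2(M,w);print(np.degrees(th),c,e)
R=np.array([[np.cos(th),-np.sin(th)],[np.sin(th),np.cos(th)]])
L=lambda X:np.round(R.T@(X[:2]-c),4)
print([L(ray(s,p,.162)) for p in[(181,40),(522,40),(503,231),(191,231)]])
print("btn",[L(ray(s,p,.171)) for p in[(322,195),(374,195),(374,223),(322,223)]],"grip",[L(ray(s,p,.188)) for p in[(216,247),(240,247),(238,273),(217,273)]])
print("cam",-np.array(s["R"]).T@np.array(s["t"]))
f=np.clip(255*(s["frame"][190:285,140:400,::-1]/255.)**.6,0,255).astype('uint8');cv2.imwrite("pics/w1z.png",cv2.resize(f,None,fx=3,fy=3,interpolation=2))
E
```

```text
-7.184715375580369 [0.56335703 0.24700653] [0.0018111  0.00373425 0.00143774 0.00185762]
[array([0.0834, 0.1323]), array([ 0.0834, -0.1329]), array([-0.0689, -0.1353]), array([-0.0688,  0.1362])]
btn [array([-0.0362,  0.0224]), array([-0.0362, -0.0206]), array([-0.0599, -0.0215]), array([-0.0599,  0.0224])] grip [array([-0.0762,  0.1086]), array([-0.0762,  0.0891]), array([-0.0984,  0.0918]), array([-0.0984,  0.1091])]
cam [0.57474913 0.27238328 0.50070487]
```

View pics/w1z.png

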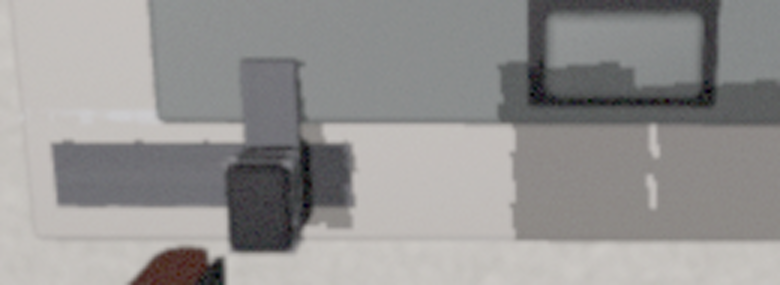

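```bash
sed -i 's/^YAW=.*/YAW=-7.17/; s/^C=.*/C=np.array([.5637,.2462])/' h.py; python3 - <<'E'
from station import r
from h import *
g=(-.087,.0998)
r.reach(P2W(*g,.40),[180,0,YAW])
r.servo_line(P2W(*g,.343),speed=.1)
r.grab(15)
x=r.sense();print(x["clock"],x["opening"],x["tcp_pos"],x["contact_force"])
f0=x["contact_force"]
a=np.radians(YAW);yd=np.array([-np.sin(a),np.cos(a),0])
p0=x["tcp_pos"].copy();tgt=P2W(*g,.343)
r.servo_line(tgt+yd*.04,speed=.06)
x=r.sense();print("40",x["clock"],(x["tcp_pos"]-p0)@yd,(x["contact_force"]-f0)@yd)
k=.04
while k<.066:
    k+=.002;r.servo_line(tgt+yd*k,speed=.03)
    x=r.sense();f=(x["contact_force"]-f0)@yd;print(round(k,3),round((x["tcp_pos"]-p0)@yd,4),round(f,2),x["clock"])
    if f<-10:break
s=r.snapshot("top");cv2.imwrite("pics/t2.png",cv2.resize(s["frame"][185:330,115:325,::-1],None,fx=3.8,fy=3.8,interpolation=2))
E
```

```text
5.6583 0.01760568673666115 [0.48982449 0.35636689 0.34296107] [ 0.36888006  2.61280849 -0.62125533]
40 6.475 0.04040057113191919 -0.3625310442530724
0.042 0.0416 -4.24 6.725
0.044 0.0435 -5.58 6.975
0.046 0.046 -3.12 7.225
0.048 0.048 -3.06 7.475
0.05 0.0499 -3.0 7.725
0.052 0.0518 -2.65 7.975
0.054 0.0538 -3.24 8.225
0.056 0.0558 -3.73 8.475
0.058 0.057 -8.09 8.725
0.06 0.0578 -15.09 8.975
```

View pics/t2.png

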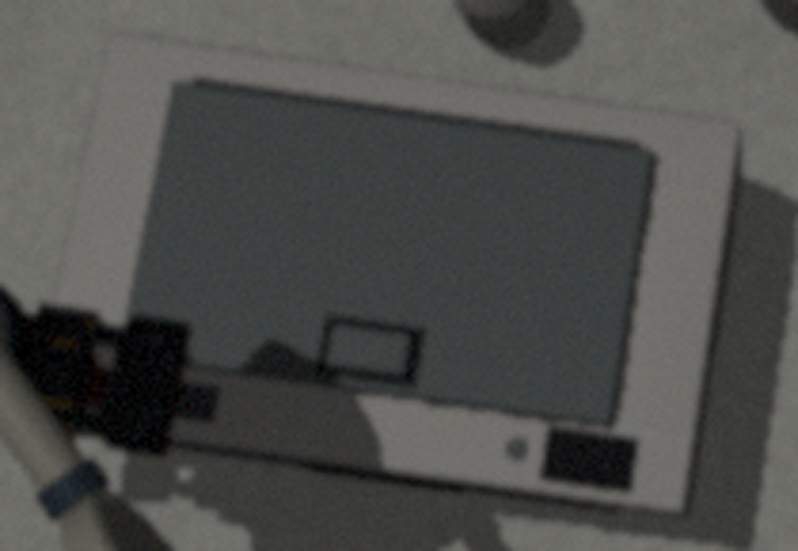

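The end stop showed up at 57 mm of travel, where the force rose to 15 N. I'll release the lock, check it, and test that the opening arc is reachable.

```bash
cat >> h.py <<'E'
HX=.085; BY=0.0005
def tip2tcp(th,r=.140,h=.015,half=.010):
    # corner of fingertip (-x side) at cover coords (r,h); returns tcp
    x=HX-r*np.cos(th)+h*np.sin(th)+half
    z=.150+r*np.sin(th)+h*np.cos(th)
    return P2W(x,BY,z+.182)
E
python3 - <<'E'
from station import r
from h import *
r.let_go()
p=r.sense()["tcp_pos"];p[2]=.42;r.servo_line(p,speed=.15)
for th in np.arange(0,1.76,.25):
    q=r.inverse_kinematics(tip2tcp(th),[180,0,YAW]);print(round(th,2),np.round(tip2tcp(th),3),None if q is None else np.round(q,1))
p=P2W(-.05,BY,.42)
r.servo_line(p,speed=.15)
r.grab(20)
s=r.snapshot("top");cv2.imwrite("pics/t3.png",cv2.resize(s["frame"][185:330,115:325,::-1],None,fx=3.8,fy=3.8,interpolation=2))
s=r.snapshot("scene");cv2.imwrite("pics/s3.png",cv2.resize(s["frame"][40:290,235:485,::-1],None,fx=2.4,fy=2.4,interpolation=2))
s=r.snapshot("wrist");cv2.imwrite("pics/w3.png",s["frame"][:,:,::-1])
x=r.sense();print(x["clock"],x["opening"],x["contact_force"])
E
```

```text
0.0 [0.519 0.252 0.347] [ 22.5   1.5  80.2  -0.   98.3 119.7]
0.25 [0.527 0.251 0.381] [ 22.2   2.5  75.7  -0.  101.8 119.3]
0.5 [0.543 0.249 0.412] [ 21.4   5.   70.   -0.  105.  118.6]
0.75 [0.567 0.246 0.438] [ 20.3   8.6  63.4  -0.  108.  117.5]
1.0 [0.595 0.243 0.458] [ 19.1  13.2  56.2  -0.  110.6 116.3]
1.25 [0.628 0.239 0.47 ] [ 17.9  18.6  48.7  -0.  112.7 115.1]
1.5 [0.663 0.234 0.473] [ 16.7  24.4  41.1  -0.  114.5 113.9]
1.75 [0.697 0.23  0.467] [ 15.6  30.4  33.8  -0.  115.8 112.8]
13.575 0.0006133160689640903 [-1.15039468  0.52716972 -0.69713109]
```

View pics/s3.png

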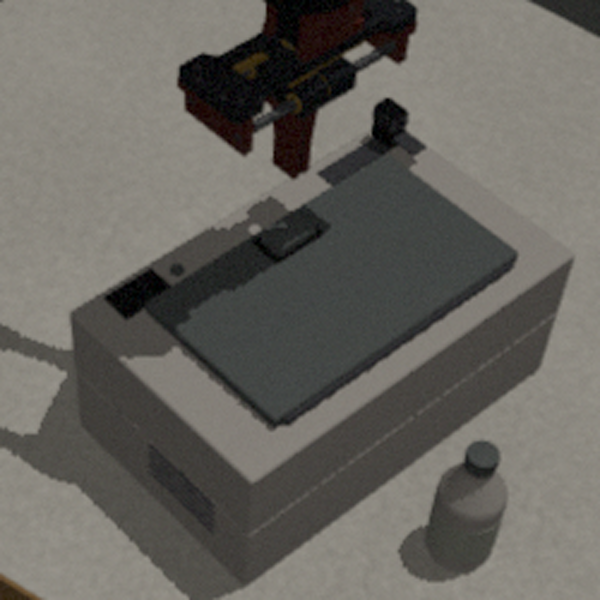

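View pics/w3.png

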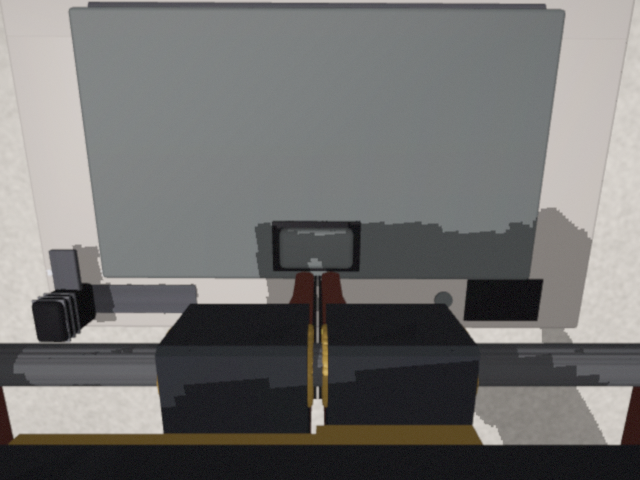

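The grip is out at about (65,320) in the wrist view, with its tongue clear of the cover. The closed fingers at column 317 line up with the button at 316. Next I press the button and ride the arc.

```bash
python3 - <<'E'
from station import r
from h import *
def S(tag):
    x=r.sense();print(tag,round(x["clock"],2),np.round(x["contact_force"]-f0,1),np.round(x["tcp_pos"],4));return x
p=tip2tcp(0);p[2]=.182+.178
r.servo_line(p,speed=.12)
r.wait(.1);f0=r.sense()["contact_force"];S("above")
z=.171
while z>.163:
    z-=.001;p[2]=.182+z;r.servo_line(p,speed=.02)
    x=S(round(z,4))
    if (x["contact_force"]-f0)[2]>9 : break
h=x["tcp_pos"][2]-.182-.15;h=min(max(h,.013),.016);print("h",h)
for th in np.arange(.1,1.51,.1):
    r.servo_line(tip2tcp(th,h=h),speed=.055);S(round(th,2))
    if abs(th-.5)<.01:
        s=r.snapshot("scene");cv2.imwrite("pics/s4.png",cv2.resize(s["frame"][40:290,235:485,::-1],None,fx=2.4,fy=2.4,interpolation=2))
s=r.snapshot("scene");cv2.imwrite("pics/s5.png",cv2.resize(s["frame"][40:290,235:485,::-1],None,fx=2.4,fy=2.4,interpolation=2))
E
```

```text
above 14.32 [0. 0. 0.] [0.5192 0.2524 0.3615]
0.17 14.88 [ 0.9 -0.3  1.6] [0.5191 0.2523 0.352 ]
0.169 15.12 [ 1.4 -0.5  1.8] [0.5191 0.2523 0.3512]
0.168 15.38 [ 0.7 -0.6  4.5] [0.5192 0.2523 0.3504]
0.167 15.62 [ 1.3 -0.8  4.9] [0.5191 0.2523 0.3491]
0.166 15.88 [-0.4 -0.2  3.8] [0.5191 0.2523 0.3479]
0.165 16.12 [-2.2 -0.7  5.4] [0.519  0.2523 0.3473]
0.164 16.38 [-1.9 -1.5  7.2] [0.5189 0.2523 0.3468]
0.163 16.62 [-3.1 -1.3  8.9] [0.5188 0.2523 0.3464]
h 0.0143642382345672
0.1 17.06 [-2.3 -0.8  3.9] [0.5212 0.2521 0.3609]
0.2 17.47 [-2.2 -0.3  4.1] [0.5249 0.2515 0.3749]
0.3 17.88 [-0.9 -0.1  4.1] [0.5298 0.2509 0.3881]
0.4 18.28 [-0.4  0.5  2.8] [0.5359 0.2501 0.4003]
0.5 18.69 [-0.5  0.1  2.2] [0.5432 0.2492 0.4121]
0.6 19.15 [1.3 0.  2.3] [0.5516 0.2482 0.423 ]
0.7 19.56 [1.  0.  2.1] [0.5611 0.247  0.4331]
0.8 19.97 [ 1.6 -0.8  2.2] [0.5716 0.2457 0.4423]
0.9 20.38 [ 3.  -1.1  1.7] [0.5829 0.2443 0.4504]
1.0 20.78 [ 0.9 -0.7  1.9] [0.595  0.2428 0.4574]
1.1 21.19 [1.1 0.3 2.3] [0.6077 0.2412 0.4632]
1.2 21.6 [ 2.3 -1.   1.5] [0.621  0.2395 0.4675]
1.3 22.01 [ 1.7 -0.1  1.1] [0.6347 0.2377 0.4705]
1.4 22.42 [ 1.2 -0.8  0. ] [0.6485 0.236  0.4721]
1.5 22.82 [ 2.6 -1.2 -0.8] [0.6625 0.2343 0.4724]
```

View pics/s4.png

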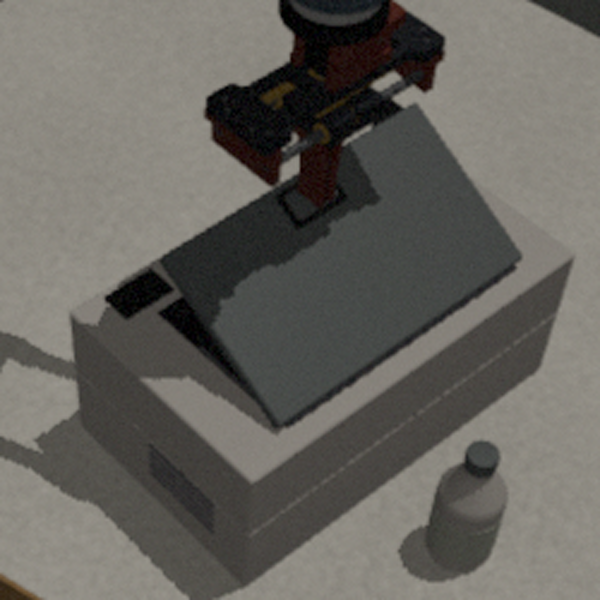

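View pics/s5.png

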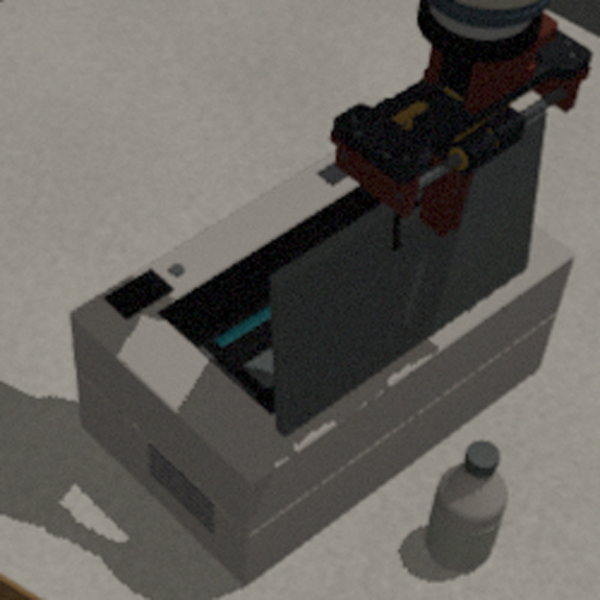

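The cover is at about 1.5 rad with the finger still on its back. I'll follow it to the end stop, rise clear, and look for the cartridge.

```bash
python3 - <<'E'
from station import r
from h import *
for th in (1.6,1.7):
    r.servo_line(tip2tcp(th,h=.0144),speed=.055)
    x=r.sense();print(th,x["clock"],np.round(x["contact_force"],1))
p=tip2tcp(1.7,h=.030);r.servo_line(p,speed=.08)
p[2]=.53;r.servo_line(p,speed=.15)
r.let_go()
r.servo_line(P2W(-.06,0,.53),speed=.25)
for n in("scene","top","wrist"):
    s=r.snapshot(n);cv2.imwrite(f"pics/{n}6.png",s["frame"][:,:,::-1])
    if n=="wrist":
        import pickle;pickle.dump(s,open("w6.pkl","wb"))
x=r.sense();print(x["clock"],x["opening"],x["contact_force"])
E
```

```text
1.6 23.2833 [ 0.7 -0.1 -1. ]
1.7 23.6917 [ 0.3 -0.9 -0.9]
27.3833 0.08816346264094684 [-0.19255671 -0.82269321  0.00083043]
```

View pics/scene6.png

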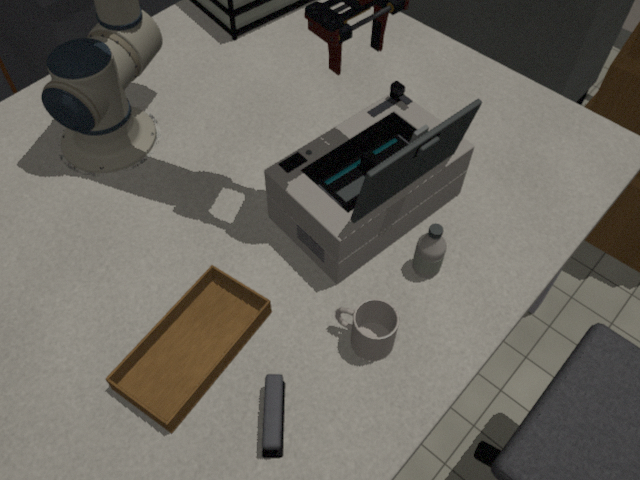

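View pics/wrist6.png

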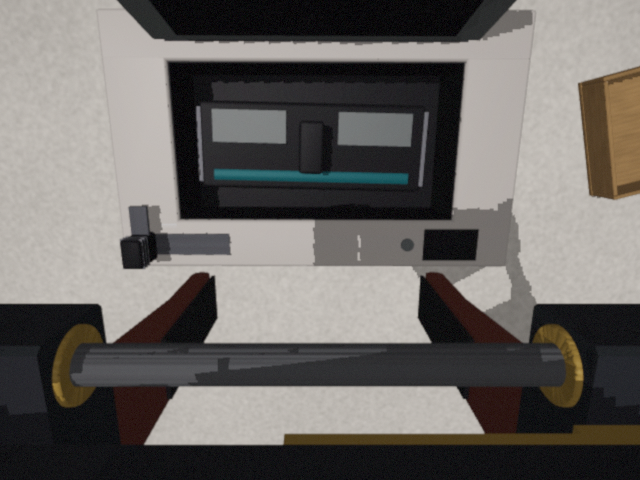

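Cover is standing open. In the wrist view the fin's top face spans (300..323, 121..172) and the cartridge body roughly (203..426, 104..186).

```bash
python3 - <<'E'
import pickle
from h import *
s=pickle.load(open("w6.pkl","rb"))
a=np.radians(YAW);R=np.array([[np.cos(a),-np.sin(a)],[np.sin(a),np.cos(a)]])
L=lambda X:np.round(R.T@(X[:2]-C),4)
print("fin",[L(ray(s,p,.147)) for p in[(300,121),(323,121),(324,172),(301,172),(311.5,146.5)]])
print("body",[L(ray(s,p,.114)) for p in[(205,102),(426,108),(422,188),(203,184)]])
print("deck",[L(ray(s,p,.15)) for p in[(98,10),(535,10),(508,267),(122,267)]])
f=np.clip(255*(s["frame"][50:230,160:470,::-1]/255.)**.45,0,255).astype('uint8');cv2.imwrite("pics/w6z.png",cv2.resize(f,None,fx=2.5,fy=2.5,interpolation=2))
E
```

```text
fin [array([0.0222, 0.0151]), array([ 0.0222, -0.005 ]), array([-0.0218, -0.006 ]), array([-0.0218,  0.0147]), array([0.0005, 0.0051])]
body [array([0.0409, 0.1057]), array([ 0.0354, -0.1028]), array([-0.0401, -0.1038]), array([-0.036,  0.113])]
deck [array([0.1087, 0.1781]), array([ 0.1086, -0.1771]), array([-0.1107, -0.1806]), array([-0.1104,  0.1849])]
```

View pics/w6z.png

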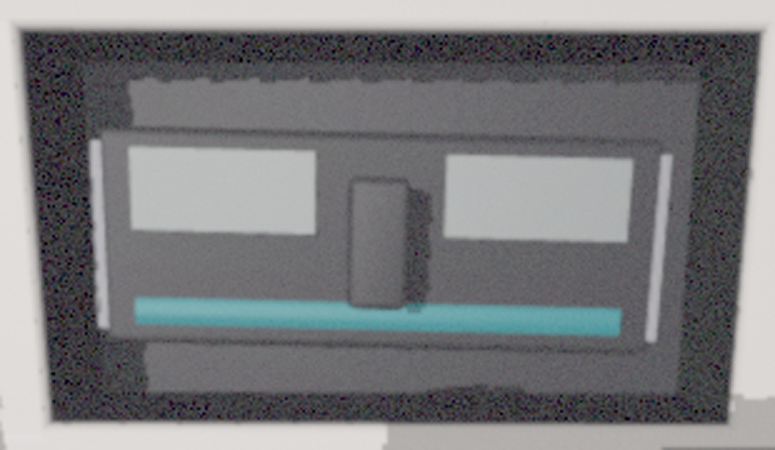

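```bash
python3 - <<'E'
from station import r
from h import *
g=(.0005,.0047);Y=YAW-1.0
r.reach(P2W(*g,.40),[180,0,Y])
r.servo_line(P2W(*g,.3005),speed=.1)
x=r.sense();print(x["contact_force"])
r.grab(40)
x=r.sense();print(x["clock"],x["opening"],x["tcp_pos"],x["contact_force"])
r.servo_line(P2W(*g,.33),speed=.08)
x=r.sense();print(x["opening"],x["contact_force"],x["torque"])
r.servo_line(P2W(*g,.43),speed=.12)
r.wait(.2)
for n in("scene",):
    s=r.snapshot(n);cv2.imwrite(f"pics/{n}7.png",s["frame"][:,:,::-1])
x=r.sense();print(x["clock"],x["opening"],x["tcp_pos"],x["contact_force"])
E
```

```text
[-0.47317047 -0.76985738 -0.76144853]
30.175 0.02178448813620436 [0.56477324 0.25089534 0.30048598] [ 0.87929975  1.14170127 -0.52653999]
0.02197606152469743 [ 0.36552669 -0.52181787 -5.99292504] [ 0.03095257  0.04297167 -0.00945134]
31.925 0.02166162996917248 [0.56479842 0.2508471  0.42913878] [ 0.488382    0.42056184 -5.64028069]
```

View pics/scene7.png

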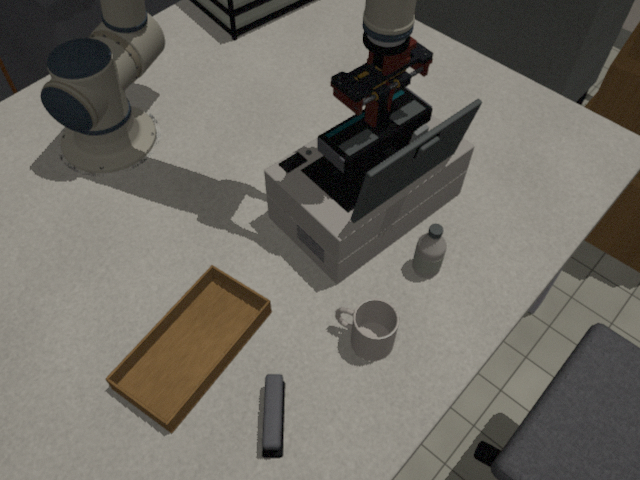

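Cartridge is lifted (load about 5.5 N, opening 21.7 mm). Next I back away from the cover, then carry it to the carton.

```bash
python3 - <<'E'
from station import r
from h import *
c=np.array([.548,-.2203]);Yc=7.8
r.servo_line(P2W(-.055,.0047,.43),speed=.15)
r.servo_line([c[0],c[1],.43],rotation=[180,0,Yc],speed=.18)
r.servo_line([c[0],c[1],.30],speed=.15)
x=r.sense();print(x["clock"],x["opening"],x["tcp_pos"],x["orientation"],x["contact_force"])
for n in("scene","top"):
    s=r.snapshot(n);cv2.imwrite(f"pics/{n}8.png",s["frame"][:,:,::-1])
E
```

```text
36.275 0.021642512987883018 [ 0.54824864 -0.22041772  0.30155985] [ 1.79926124e+02 -1.15360420e-01  7.79995249e+00] [ 0.17801329 -0.65433703 -5.67738366]
```

View pics/scene8.png

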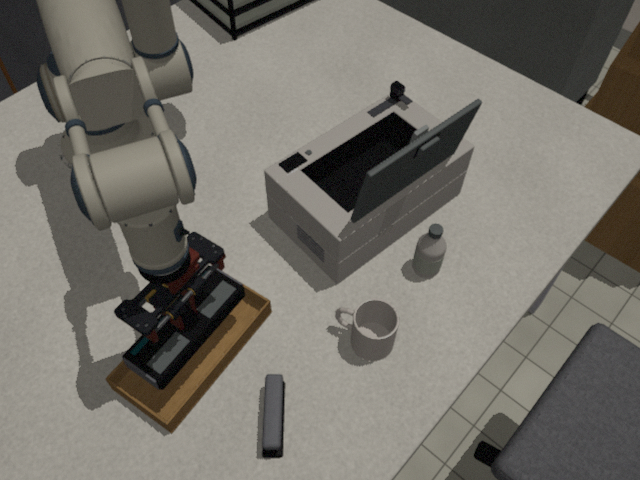

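View pics/top8.png

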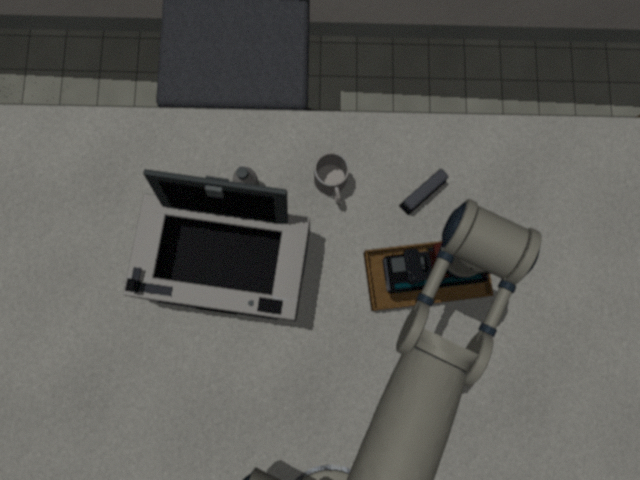

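Cartridge hangs level, aligned over the carton in both views. I'll lower it until the floor carries it.

```bash
python3 - <<'E'
from station import r
from h import *
c=np.array([.548,-.2203])
r.servo_line([*c,.236],speed=.08)
z=.236;fz0=r.sense()["contact_force"][2]
while z>.221:
    z-=.002;r.servo_line([*c,z],speed=.03);x=r.sense()
    print(round(z,4),round(x["tcp_pos"][2],4),round(x["contact_force"][2]-fz0,2))
    if x["contact_force"][2]-fz0>5:break
r.wait(.4)
x=r.sense();print(x["clock"],x["tcp_pos"],x["contact_force"])
s=r.snapshot("scene");cv2.imwrite("pics/s9.png",cv2.resize(s["frame"][200:450,60:320,::-1],None,fx=2.3,fy=2.3,interpolation=2))
E
```

```text
0.234 0.2344 -0.26
0.232 0.2318 -0.04
0.23 0.2297 -0.47
0.228 0.2278 -0.43
0.226 0.2258 0.43
0.224 0.2254 8.73
39.225 [ 0.54808705 -0.2202909   0.22545192] [-3.88465769  2.15027946  5.51225295]
```

View pics/s9.png

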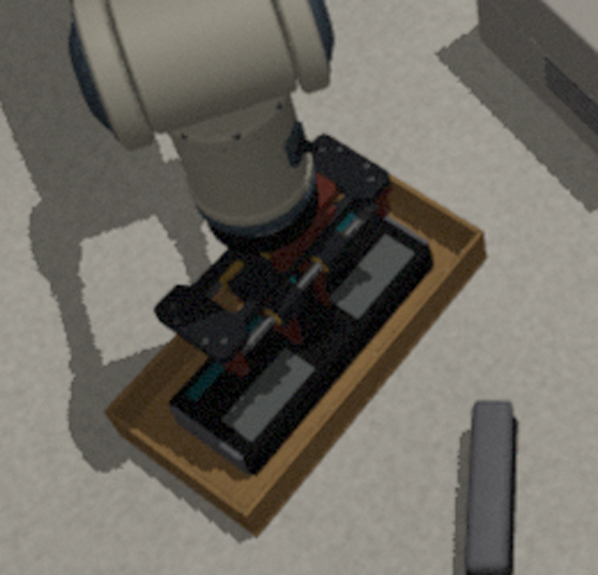

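The floor took the load at TCP 0.2255 m, exactly as predicted, and the cartridge is inside all four walls. I'll release and retreat.

```bash
python3 - <<'E'
from station import r
from h import *
c=np.array([.548,-.2203])
r.let_go()
r.servo_line([*c,.40],speed=.12)
r.servo_line([.42,-.33,.42],speed=.2)
r.wait(.3)
x=r.sense();print(x["clock"],x["opening"],x["contact_force"])
import pickle;d={}
for n in("scene","top"):
    s=r.snapshot(n);d[n]=s;cv2.imwrite(f"pics/{n}10.png",s["frame"][:,:,::-1])
pickle.dump(d,open("s10.pkl","wb"))
E
```

```text
43.3 0.08762507321748479 [ 0.72934616 -0.45222703 -0.37576521]
```

View pics/scene10.png

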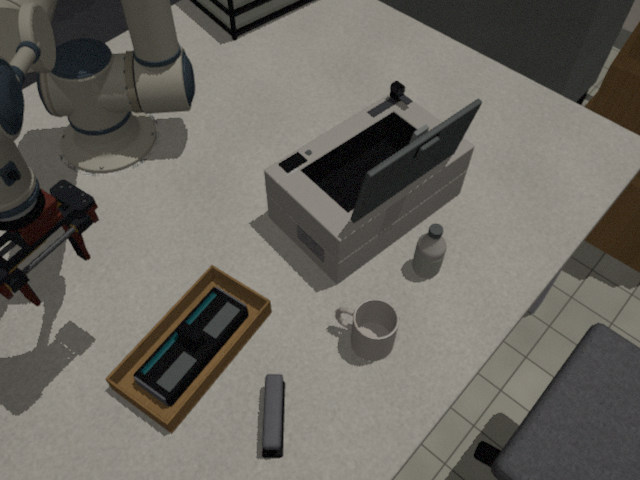

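View pics/top10.png

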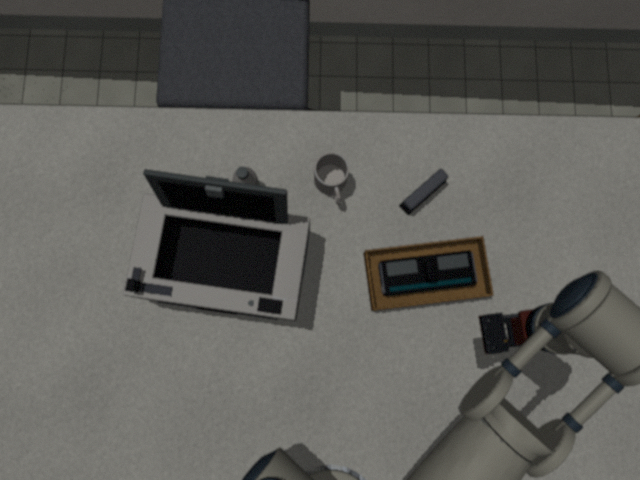

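Both views show the cartridge flat and centred in the carton, at about (428,273) in the top view. The cover is up, the lock is out and the bystanders haven't moved.

```bash
python3 -c "
from station import r
r.hand_in()"
```

```text
the job is handed in; nothing more can be done
```

I carried out every step and handed the job in at about 43 s on the robot's clock. No verdict was reported.

- **Lock:** I pinched the grip and slid it outwards. It stopped after about 57 mm of travel, where the force rose to 15 N. The pictures show the tongue clear of the cover.
- **Cover:** I pressed the button with closed fingers and followed the cover round its arc at roughly 0.25 rad/s, to about 1.7 rad. The contact force stayed at a few newtons and faded to almost nothing near the end stop. The last pictures show the cover standing open. I had no direct reading of its angle or speed.
- **Cartridge:** I gripped it by the fin (21.7 mm opening, about 5.5 N load), lifted it clear and lowered it into the carton. The floor took the load at a tool height of 0.2255 m, as predicted, and only then did I let go.
- **Last check:** Both views show the cartridge flat, fin up and near the carton's centre. The mug, bottle and stapler look unmoved, and the gripper is clear of everything.
- **Disagreements:** The scene and top cameras differed by about 5 mm on the carton and 3–4 mm on the printer. I averaged the two for the carton and relied mainly on the wrist camera for the printer. The cartridge was turned about 1° in its bay, so I turned the grasp to match.

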